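# Square up a brass spacer and lay it on the fan bracket

### The job

Slide the loose brass spacer plate flat along the blue squaring board, without picking it up, into the corner of the low fence so that it lies lengthwise along the short side wall, up against both walls. Then grip it across its width where it sticks out past the side wall, lift it straight up well clear of the board, and set it down (not dropped) centred and lengthwise on the foot of the steel fan bracket. Do not disturb the chrome latch plate, which looks similar, and let go at the end.

Things in the scene. Friction and masses are not known exactly. Their poses are not given: they have to be found in the camera images.
- spacer: Loose flat brass plate with two dark hole marks, 100 mm long (its x), 40 mm wide (its y), 8 mm thick, about 0.27 kg. Origin at the centre of its underside, z up. It starts flat on the blue board, in the open part away from the fence, its x within 0.25 rad of the board's x.
- board: Fixed blue board 240 (x) by 180 (y) by 10 mm thick on the cabinet top, origin at the centre of its underside. Two aluminium walls, 12 mm thick, 10 mm high: end wall with face at x=100, from y=-80 to 82 mm; side wall with face at y=70, only from x=55 to 100 mm. A spacer pushed home has its centre at x=50, y=50 mm, x along the board's x. Yaw up to 0.25 rad; left or right of the robot.
- bracket: Fixed steel fan bracket on a black magnetic bar, origin on the cabinet top under its centre. Foot: level plate 140 (x) by 60 mm (y), upper face at z=16 mm. Upright web on its +x end, face at x=64 mm, up to z=56 mm. The spacer belongs flat on the foot, centre at x=-4, y=0 mm, length along x, either end first. Yaw up to 0.25 rad; on the other side from the board.
- latch: Loose chrome latch plate, 80 (x) by 36 (y) by 8 mm with a 14 mm high tongue on top, origin at the centre of its underside. A bystander, lying on the cabinet top between board and bracket, its x within 0.3 rad of straight ahead. A black motor cap, a bronze bushing and a white nylon roller (up to 64 mm wide, 36 mm high) stand in a loose row farther out, at x of about 0.79 to 0.82 m.
Things that resemble listed ones, but are neither listed nor needed, are in the scene too. There is more than one size of the spacer; the one meant has the size given above.

How it is judged:
By the outcome, as a careful person would: the job done as asked, in the order asked, and still so for the second after the job is handed in, with the robot touching nothing.
It also fails if it takes over 64 s, if anything falls off the work surface, if the arm or the gripper's body presses on something with over 40 N, if the wrist force passes 120 N, or if a joint passes its speed limit or range.

### The arm

A 6-joint arm with a two-finger parallel gripper is mounted at the origin on the work surface. World frame = base frame: x ahead of the robot, y to its left, z up, the work surface at z = 0. Lengths are in m, angles in rad, forces in N, time in s.
With the tool pointing down it reaches from about 0.35 to 0.775 m from the base axis. Payload 7.3 kg.
Tool frame: the origin (TCP) lies at the very end of the fingers, on their centre line; the grasp point (between the pads) lies 19 mm behind it (robot.tcp_to_grasp is the distance from the TCP to the grasp point, in m); x points along the fingers, y is the direction in which the jaws open and shut, and the axes are right-handed (so a half turn about x gives the same grasp; the last joint's range is limited). The gripper opens to 92 mm and grips with 3 to 60 N. Pads are 19 mm wide; open, the fingers measure 130 mm over their backs; the gripper's body (75 mm by 190 mm) begins 47 mm behind the grasp point.
Start: joints at [1.093, 0.342, 1.524, -0, 1.275, -0.146], TCP at [0.171, 0.496, 0.227] pointing down, gripper open.
Joint ranges: [-2.53, 2.53], [-0.77, 2.02], [0.04, 2.7], [-1, 4.14], [0.28, 2.66], [-3.11, 3.11]. Speed limits (rad/s): [2.57, 2.57, 3.14, 3.14, 3.14, 3.14].

### API

Orientations are given as [roll, pitch, yaw] about the fixed x, y, z axes, in that order (R = Rz(yaw) Ry(pitch) Rx(roll)).
In Python, from cell import robot gives the robot as it stands.
- The arm moves only by the tool move_arm, never from a script. Its argument "increments" is a list of rows, each a list of 4 numbers: the shift along the tool's x, y, z normalised to -1 to 1, where 1 is 40 cm, then the turn about the tool's x normalised to -1 to 1, where 1 is 60 degrees. In form: [[dx, dy, dz, twist], ...]. A call has 1 to 5 rows; each row is the pose to reach, as a shift and turn from the pose commanded when the call began, along the tool's axes at that moment; what a row does not reach only later rows make up. A row lasts 1/8 s, in which the tool goes at most 62.5 mm and 10.7 degrees, less where a joint would pass 70% of its speed; a pose out of reach is approached as far as the arm can. A call with a number of a shift or a turn outside -1 to 1 is refused whole. A call with a gripper value outside its range is refused whole. "gripper" is the closure, from 0 (fully open) to 1 (shut), set as the call begins (left out, the last holds). The fingers move at their own pace and stop on an object; "squeeze" is the grip in N (left out, the last holds). Time passes only in rows, so rows that repeat a pose let the fingers close. It gives the time, the measured TCP pose, the force and the opening at its end, in the units of the state.
- robot.observe(): the state, without advancing time (a new reading comes with each control period).
- robot.read_camera(name): name is "scene" or "top" or "wrist"; returns the picture (480x640x3 uint8, red, green, blue); there is no depth.
- robot.camera_params(name): a dict with "fx", "fy", "cx", "cy" (pixels), "R" (3x3) and "t" (3): a world point X has camera coordinates R X + t; the wrist camera has in their place "tool_from_camera" (4x4, takes a point from camera to tool coordinates, whose origin is the TCP and whose axes are the tool frame's). Camera axes: x right, y down, z forward; pixel columns grow to the right and rows downward; lengths in m; the calibration is good to about 2 mm. The wrist camera is an equidistant fisheye: a pixel r from the principal point sees the ray r / f radians off the axis. A picture is of the moment at which its call begins: read the wrist's pose just before it. camera_params takes no time and is no camera call.
- robot.hand_in(): hands the job in, once; it reports no verdict.
The state is a dict: "time": time; "qpos": joint angles; "qvel": joint speeds; "joint_efforts": joint torques, N m; "tool_pos": TCP position; "tool_rot": TCP orientation; "contact_force": force on the tool from outside, world axes, zero at the start; "torque": the same for the moment, N m; "opening": finger opening in m.
Only numpy, scipy, OpenCV 4.12 (cv2) and the standard library are available. Lean on these libraries where they do the work, as an engineer would, in place of code of your own. Each camera call takes 0.05 s, during which the arm holds its last target.

## Working session

There is one attempt and no reset: what is moved stays moved. The work goes in short steps, Python scripts to look and compute and a tool call to move; the robot and the scene stay as the last step left them, time stands still between calls to the robot, and variables do not carry over. Pictures are saved under pics/ and viewed, and the job is handed in when it is done.

Besides the shell and the picture viewer there is one more tool, called after ">>>" by a JSON object that holds its "op" and its "data". move_arm: Moves the arm, as the interface text tells. Its arguments: {"type":"object","properties":{"increments":{"type":"array","items":{"type":"array","items":{"type":"number"}}},"gripper":{"type":"number"},"squeeze":{"type":"number"}},"required":["increments"]}

```bash
ls; mkdir -p pics; python3 - <<'E'
from cell import robot
import cv2
s=robot.observe();print(s)
for n in("scene","top","wrist"):
    im=robot.read_camera(n);cv2.imwrite(f"pics/{n}0.png",im[:,:,::-1]);print(n,robot.camera_params(n))
E
```

```text
pics
{'time': 0.0, 'qpos': array([ 1.09300623e+00,  3.42694642e-01,  1.52501796e+00, -3.15501096e-06,
        1.27537730e+00, -1.46003083e-01]), 'qvel': array([-0.00208008,  0.0018399 , -0.00065662, -0.00076964,  0.00119453,
       -0.00051296]), 'joint_efforts': array([ 1.05975065e-03, -4.31243026e+01, -2.44222713e+01,  7.18846754e-02,
        5.59513725e-02, -1.32595487e-04]), 'tool_pos': array([0.17080467, 0.49601345, 0.2260592 ]), 'tool_rot': array([-1.71478441,  1.56929908, -2.0465705 ]), 'contact_force': array([ 0.4469093 , -0.15836153,  0.73126989]), 'torque': array([0.02424823, 0.02923535, 0.01021516]), 'opening': 0.09130558017041247}
scene {'fx': 479.87992922233093, 'fy': 479.87992922233093, 'cx': 320.6361585701143, 'cy': 238.08257753902964, 'R': array([[ 0.38029656,  0.92485846,  0.00337068],
       [ 0.80079045, -0.32745274, -0.50150708],
       [-0.46271933,  0.19342062, -0.86514697]]), 't': array([-0.10563236, -0.38422236,  1.10623924])}
top {'fx': 568.3045263534443, 'fy': 568.3045263534443, 'cx': 317.9335661171455, 'cy': 242.51170616572483, 'R': array([[ 0.01148367, -0.99992749, -0.00362463],
       [-0.99062187, -0.0108831 , -0.13619792],
       [ 0.13614859,  0.00515469, -0.99067502]]), 't': array([-0.09685984,  0.48276085,  1.17410311])}
wrist {'fx': 371.64829954431775, 'fy': 371.64829954431775, 'cx': 317.1365902743138, 'cy': 241.51110836529088, 'tool_from_camera': array([[ 1.10534573e-04, -2.88878272e-01,  9.57365829e-01,
        -1.58431813e-01],
       [ 9.99999910e-01,  4.24839471e-04,  1.27352884e-05,
        -5.81418166e-05],
       [-4.10405741e-04,  9.57365742e-01,  2.88878293e-01,
        -7.79282707e-02],
       [ 0.00000000e+00,  0.00000000e+00,  0.00000000e+00,
         1.00000000e+00]])}
```

View pics/top0.png

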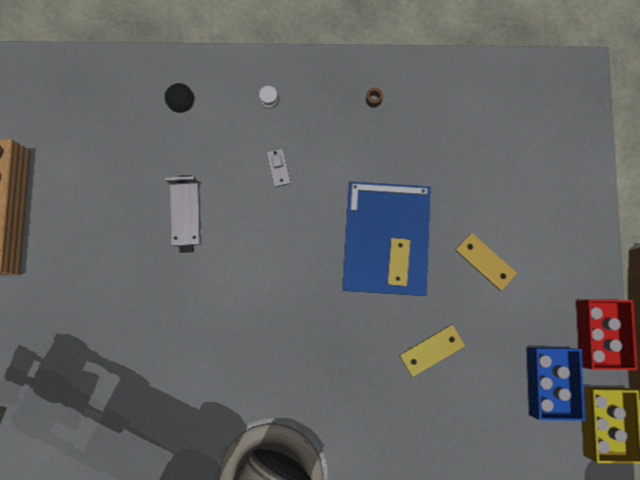

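View pics/scene0.png

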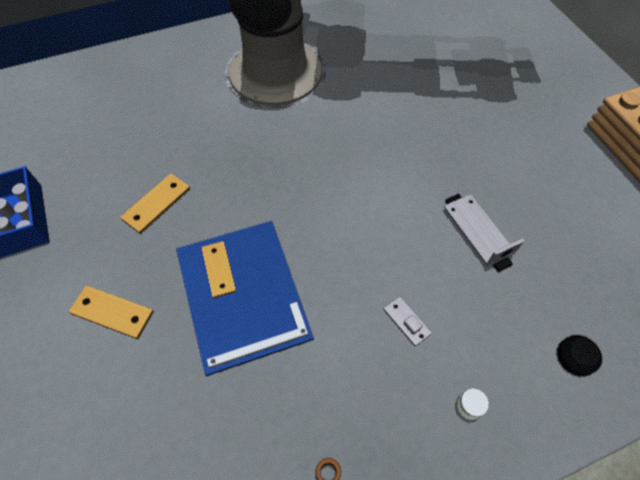

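View pics/wrist0.png

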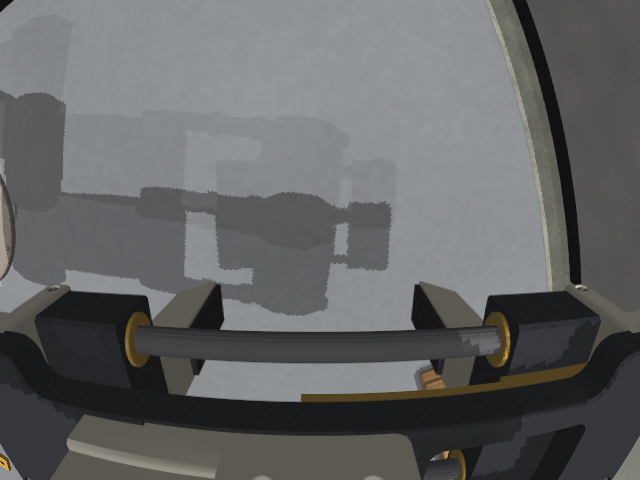

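The top view shows the spacer on the board at about (399,262). The fence corner is at (353,190), the bracket at (185,212) and the latch at (278,167). The other brass plates, at (487,262) and (432,350), are decoys.

```bash
cat > h.py <<'E'
import numpy as np, cv2
from cell import robot
from scipy.spatial.transform import Rotation as Ro
def toolR(s): return Ro.from_euler('xyz',s['tool_rot']).as_matrix()
def cast(uv,z,name,s=None):
    p=robot.camera_params(name); uv=np.atleast_2d(uv).astype(float)
    x=(uv[:,0]-p['cx'])/p['fx']; y=(uv[:,1]-p['cy'])/p['fy']
    if name=='wrist':
        th=np.hypot(x,y); k=np.where(th>1e-9,np.sin(th)/np.maximum(th,1e-9),1)
        d=np.c_[x*k,y*k,np.cos(th)]; T=p['tool_from_camera']; R=toolR(s)
        d=d@T[:3,:3].T@R.T; C=R@T[:3,3]+s['tool_pos']
    else:
        d=np.c_[x,y,np.ones(len(x))]@p['R']; C=-p['R'].T@p['t']
    return C+d*((z-C[2])/d[:,2])[:,None]
def rect(mask,z,name,s=None,minA=100):
    out=[]
    for c in cv2.findContours(mask.astype(np.uint8),cv2.RETR_EXTERNAL,cv2.CHAIN_APPROX_NONE)[0]:
        if cv2.contourArea(c)<minA: continue
        P=cast(c[:,0,:],z,name,s)[:,:2]
        r=cv2.minAreaRect((P*1000).astype(np.float32)); b=cv2.boxPoints(r)
        e=[b[1]-b[0],b[2]-b[1]]; L=max(e,key=np.linalg.norm); a=np.arctan2(L[1],L[0]); a=(a+np.pi/2)%np.pi-np.pi/2
        out.append((np.round(r[0],1),np.round(sorted(r[1]),1),round(a,3),c[:,0,:].mean(0).round(),cv2.contourArea(c)))
    return out
E
python3 - <<'E'
from h import *
for n in('top','scene'):
    im=cv2.imread(f'pics/{n}0.png'); hsv=cv2.cvtColor(im,cv2.COLOR_BGR2HSV);H,S,V=cv2.split(hsv)
    print(n,'brass');[print(r) for r in rect((H>15)&(H<32)&(S>100)&(V>120),.018,n)]
    print('blue');[print(r) for r in rect((H>100)&(H<125)&(S>120),.010,n,None,2000)]
    print('bright');[print(r) for r in rect((S<40)&(V>165),.016,n)]
s=robot.observe();print(toolR(s).round(3))
E
```

```text
top brass
(array([ 112.4, -711.8]), array([ 93.9, 143.8]), np.float32(-0.0), array([615., 424.]), 1260.5)
(array([ 260.8, -333.1]), array([ 51.3, 128.8]), np.float32(-1.043), array([432., 350.]), 1455.5)
(array([ 446.6, -264.1]), array([38.4, 98.4]), np.float32(-0.086), array([399., 262.]), 757.5)
(array([ 450.1, -451.2]), array([ 51.1, 128.7]), np.float32(0.83), array([486., 261.]), 1372.5)
blue
(array([ 194.9, -591.5]), array([114.4, 147.1]), np.float32(-0.002), array([556., 383.]), 3789.5)
(array([ 499.8, -239.9]), array([178.1, 238.3]), np.float32(-0.053), array([387., 239.]), 8767.0)
bright
(array([ 607.4, -244.9]), array([  8.7, 135.5]), np.float32(1.52), array([389., 188.]), 157.5)
(array([819.9,  25.2]), array([32.8, 33.5]), np.float32(-1.549), array([268.,  94.]), 161.0)
scene brass
(array([ 456.6, -449.6]), array([ 51.7, 128.3]), np.float32(0.834), array([110., 311.]), 2199.0)
(array([ 448.2, -262.8]), array([39. , 99.7]), np.float32(-0.081), array([218., 269.]), 1088.0)
(array([ 268.1, -332.9]), array([ 51.8, 128.9]), np.float32(-1.041), array([154., 202.]), 1497.0)
(array([400.7, 650.2]), array([ 68.1, 140.3]), np.float32(-0.712), array([628., 107.]), 690.5)
blue
(array([ 501.6, -238.8]), array([178.7, 240.1]), np.float32(-0.052), array([241., 298.]), 13451.5)
(array([ 178.4, -572.5]), array([ 82.9, 198.3]), np.float32(-0.003), array([ 21., 211.]), 2356.0)
(array([-312.6, -303.7]), array([154.1, 552.1]), np.float32(-1.567), array([108.,  25.]), 7308.0)
bright
(array([810.8,  32.4]), array([38.8, 40. ]), np.float32(-0.537), array([475., 402.]), 548.0)
(array([ 583.2, -242.1]), array([ 56., 162.]), np.float32(1.53), array([263., 341.]), 711.0)
(array([656.3,  -2.1]), array([34.5, 78. ]), np.float32(0.24), array([409., 322.]), 851.0)
(array([542.3, 212.3]), array([ 85.2, 128.6]), np.float32(0.105), array([483., 229.]), 1773.0)
[[-0.001  0.326  0.945]
 [-0.001  0.945 -0.326]
 [-1.    -0.001 -0.   ]]
```

```bash
python3 - <<'E'
from h import *
a=cv2.imread('pics/top0.png')[160:270,140:310]; b=cv2.imread('pics/scene0.png')[180:360,370:540]
cv2.imwrite('pics/bt.png',cv2.resize(a,None,fx=4.5,fy=4.5,interpolation=cv2.INTER_CUBIC))
cv2.imwrite('pics/bs.png',cv2.resize(b,None,fx=3.3,fy=3.3,interpolation=cv2.INTER_CUBIC))
E
```

```text
(no output)
```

View pics/bt.png

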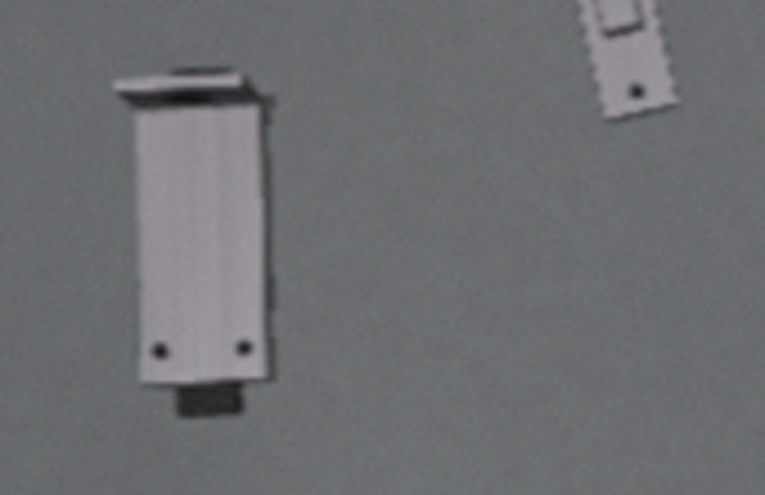

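View pics/bs.png

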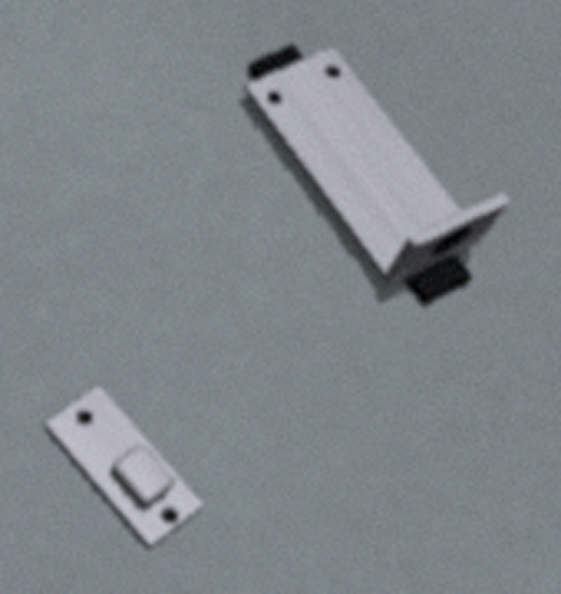

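The top crop shows the near foot corners at (141,382) and (270,380) and the foot's sides running up to about y=108. The scene crop shows the same near corners at (249,88) and (337,50).

```bash
python3 - <<'E'
from h import *
t=np.array([[141,382],[270,380],[137,108],[258,105]])/4.5+[140,160]-.4
s=np.array([[249,88],[337,50],[388,272],[460,207]])/3.3+[370,180]-.35
for n,p in(('top',t),('scene',s)):
    P=cast(p,.016,n)[:,:2]*1000; print(n,P.round(1).tolist(),'w',np.linalg.norm(P[0]-P[1]).round(1))
    L=P[2]-P[0];M=P[3]-P[1];print(np.arctan2(L[1],L[0]),np.arctan2(M[1],M[0]))
    e=P[1]-P[0]; print('yaw from end',np.arctan2(e[0],-e[1]))
    m=(P[0]+P[1])/2;a=np.arctan2((L+M)[1],(L+M)[0]);print('centre',m+70*np.array([np.cos(a),np.sin(a)]),a, 'spacer',m+66*np.array([np.cos(a),np.sin(a)]))
# nav to pre-push: tcp target & orientation
def board(x,y,yaw=-.0525,c=(500.7,-239.4)): return np.array(c)+[[np.cos(yaw),-np.sin(yaw)],[np.sin(yaw),np.cos(yaw)]]@np.array([x,y])
o=robot.observe();R=toolR(o)
for p in((-125,-27,),):
    T=np.r_[board(*p)/1000,.10]; d=R.T@(T-o['tool_pos']);print(T,d/.4)
print('twist', -np.rad2deg((-.0525)-np.arctan2(R[1,2],R[0,2]))/60)
E
```

```text
top [[478.4, 225.3], [480.0, 163.6], [612.6, 233.6], [614.7, 174.8]] w 61.8
0.06118843411019413 0.08301963222751667
yaw from end 0.0266333119686031
centre [548.99589603 199.49498468] 0.07213172911973208 spacer [545.00629749 199.2067079 ]
scene [[484.0, 167.8], [480.1, 228.1], [614.9, 177.4], [595.7, 235.3]] w 60.4
0.07312812374888053 0.061944009523046926
yaw from end -3.0777395669260206
centre [551.8822343  202.70422826] 0.06788804866258864 spacer [547.89144834 202.4328846 ]
[ 0.37445538 -0.25980331  0.1       ] [ 0.31721751 -1.62055223  1.09683915]
twist -0.2666971441477313
```

>>> {"op": "move_arm", "data": {"increments": [[0,-0.036,0.14,-0.054],[0,-0.072,0.28,-0.108],[0,-0.108,0.42,-0.162],[0,-0.144,0.56,-0.216],[0,-0.18,0.7,-0.267]], "gripper": 0}}

```text
time: 0.78
tool_pos: [0.4136, 0.3358, 0.2266]
tool_rot: [2.998, 1.571, 2.948]
contact_force: [0.2, 0.7, -0.5]
opening: 0.0924
```

```bash
cat >> h.py <<'E'
def rel(xyz_mm,yaw_z=None):
    o=robot.observe();R=toolR(o)
    d=R.T@(np.array(xyz_mm)/1000-o['tool_pos']); a=np.arctan2(R[1,2],R[0,2])
    tw=None if yaw_z is None else round(float(-np.rad2deg((yaw_z-a+np.pi)%(2*np.pi)-np.pi)/60),4)
    print('rel',(d/.4).round(4),'twist',tw,'t',round(o['time'],2),'pos',o['tool_pos'].round(4),'zyaw',round(a,4),'F',o['contact_force'].round(1),'op',round(o['opening'],4),'q',o['qpos'].round(2))
def board(x,y,yaw=-.0525,c=(500.7,-239.4)): return np.array(c)+np.array([[np.cos(yaw),-np.sin(yaw)],[np.sin(yaw),np.cos(yaw)]])@np.array([x,y])
def toboard(P,yaw=-.0525,c=(500.7,-239.4)): return (np.asarray(P)-c)@np.array([[np.cos(yaw),-np.sin(yaw)],[np.sin(yaw),np.cos(yaw)]])
E
python3 -c "
from h import *
rel([640,200,226],-.0525)"
```

```text
rel [ 0.0013 -0.3107  0.5824] twist 0.0021 t 0.78 pos [0.4136 0.3358 0.2266] zyaw -0.0503 F [ 0.2  0.7 -0.5] op 0.0924 q [ 0.54  0.36  1.5   0.    1.28 -0.98]
```

>>> {"op": "move_arm", "data": {"increments": [[0,-0.062,0.117,0],[0,-0.124,0.234,0],[0,-0.187,0.35,0],[0,-0.25,0.467,0],[0,-0.31,0.582,0.002]]}}

```text
time: 1.4
tool_pos: [0.6395, 0.2, 0.2263]
tool_rot: [3.044, 1.57, 2.989]
contact_force: [-0.9, 0.3, 0.0]
opening: 0.0915
```

>>> {"op": "move_arm", "data": {"increments": [[0,0,0,0],[0,0,0,0]]}}

```text
time: 1.65
tool_pos: [0.6377, 0.2013, 0.226]
tool_rot: [3.092, 1.569, 3.038]
contact_force: [-0.1, -0.5, 0.5]
opening: 0.0919
```

```bash
python3 -c "
from h import *
rel([640,200,226],-.0525)
s=robot.observe();np.save('s1.npy',s)
cv2.imwrite('pics/w1.png',robot.read_camera('wrist')[:,:,::-1])"
```

```text
rel [-0.     -0.0029  0.0059] twist -0.0019 t 1.65 pos [0.6377 0.2013 0.226 ] zyaw -0.0545 F [-0.1 -0.5  0.5] op 0.0919 q [ 0.19  0.62  1.07  0.    1.45 -1.33]
```

View pics/w1.png

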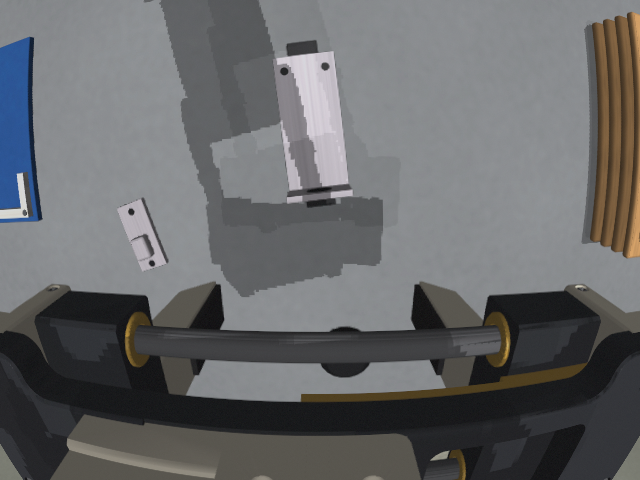

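The wrist view shows the foot from its near end, at (277,59)–(334,52), to the web at about row 190. I'll zoom in.

```bash
python3 - <<'E'
from h import *
a=cv2.imread('pics/w1.png')[30:220,255:375]
cv2.imwrite('pics/w1z.png',cv2.resize(a,None,fx=3.1,fy=3.1,interpolation=cv2.INTER_CUBIC))
E
```

```text
(no output)
```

View pics/w1z.png

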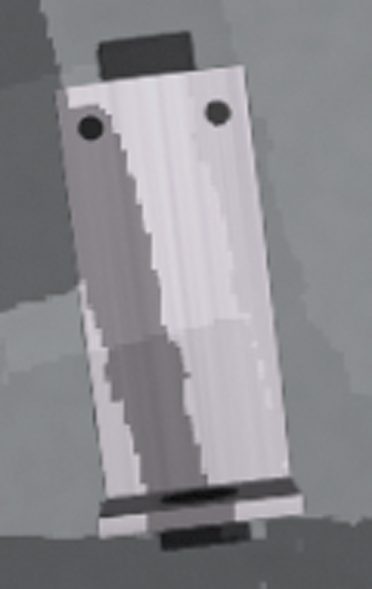

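```bash
python3 - <<'E'
from h import *
s=np.load('s1.npy',allow_pickle=True).item()
t=np.array([[57,88],[244,67],[106,497],[288,477]])/3.1+[255,30]-.35
P=cast(t,.016,'wrist',s)[:,:2]*1000;print(P.round(1).tolist(),np.linalg.norm(P[0]-P[1]),np.linalg.norm(P[2]-P[0]),np.linalg.norm(P[3]-P[1]))
L=P[2]-P[0];M=P[3]-P[1];e=P[1]-P[0];f=P[3]-P[2]
print([np.arctan2(v[1],v[0]) for v in(L,M)],[np.arctan2(-v[0],v[1]) for v in (e,f)])
a=np.arctan2((L+M)[1],(L+M)[0]);u=np.array([np.cos(a),np.sin(a)])
print('near-based',(P[0]+P[1])/2+66*u,'far-based',(P[2]+P[3])/2-68*u,a)
# board side wall check
rel([450,-100,226],-.0525)
rel([*board(-120,-27),100],-.0525)
E
```

```text
[[481.4, 166.5], [478.3, 225.6], [615.1, 174.0], [611.7, 233.0]] 59.17259305139507 133.87973415686497 133.59925740937925
[np.float64(0.055917080725408165), np.float64(0.055380630508681736)] [np.float64(0.05244997990268302), np.float64(0.05719183996462218)]
near-based [545.77863813 199.72307663] far-based [545.51853238 199.70858701] 0.05564913687617245
rel [ 0.0016 -0.7785 -0.4274] twist -0.0011 t 1.7 pos [0.6374 0.2018 0.2265] zyaw -0.0536 F [-0.4  0.3  0.4] op 0.0919 q [ 0.19  0.62  1.07  0.    1.45 -1.33]
rel [ 0.3166 -1.1877 -0.5817] twist -0.0011 t 1.7 pos [0.6374 0.2018 0.2265] zyaw -0.0536 F [-0.4  0.3  0.4] op 0.0919 q [ 0.19  0.62  1.07  0.    1.45 -1.33]
```

>>> {"op": "move_arm", "data": {"increments": [[0,-0.13,-0.065,0],[0,-0.26,-0.13,0],[0,-0.39,-0.195,0],[0,-0.52,-0.26,0],[0,-0.65,-0.325,0]], "gripper": 1, "squeeze": 10}}

```text
time: 2.33
tool_pos: [0.4927, -0.0514, 0.2273]
tool_rot: [-0.108, 1.57, -0.16]
contact_force: [0.7, -0.2, -1.0]
opening: 0.0465
```

>>> {"op": "move_arm", "data": {"increments": [[0,-0.13,-0.06,0],[0,-0.26,-0.12,0],[0,-0.39,-0.18,0],[0.1,-0.5,-0.24,0],[0.2,-0.53,-0.26,0]]}}

```text
time: 2.95
tool_pos: [0.3781, -0.2585, 0.1468]
tool_rot: [-0.751, 1.568, -0.807]
contact_force: [0.4, 0.3, 0.1]
opening: 0.0005
```

>>> {"op": "move_arm", "data": {"increments": [[0,0,0,0],[0,0,0,0]]}}

```text
time: 3.2
tool_pos: [0.3801, -0.2568, 0.1483]
tool_rot: [-0.511, 1.569, -0.564]
contact_force: [-0.2, 0.2, 0.1]
opening: 0.0004
```

```bash
python3 - <<'E'
from h import *
for p in ((-130,-27),(-113,-27)):rel([*board(*p),13],-.0525)
cv2.imwrite('pics/top2.png',robot.read_camera('top')[:,:,::-1])
cv2.imwrite('pics/w2.png',robot.read_camera('wrist')[:,:,::-1])
E
```

```text
rel [ 0.3381 -0.0078 -0.0267] twist -0.0004 t 3.2 pos [ 0.3801 -0.2568  0.1483] zyaw -0.0529 F [-0.2  0.2  0.1] op 0.0004 q [-0.76  0.31  1.82  0.    1.02 -2.28]
rel [ 0.3382 -0.0078  0.0158] twist -0.0004 t 3.2 pos [ 0.3801 -0.2568  0.1483] zyaw -0.0529 F [-0.2  0.2  0.1] op 0.0004 q [-0.76  0.31  1.82  0.    1.02 -2.28]
```

View pics/w2.png

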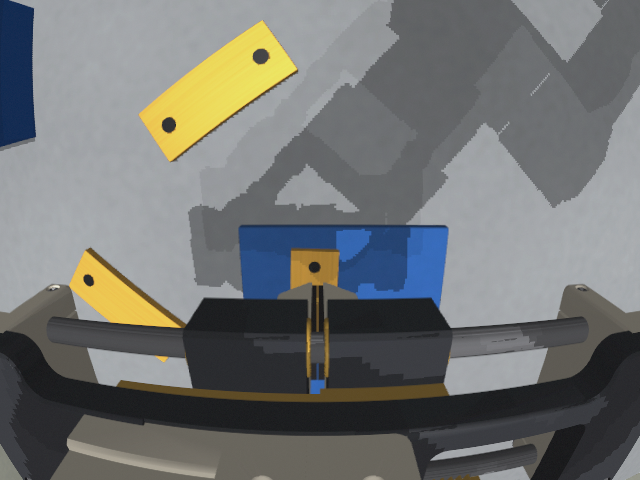

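The wrist view shows the spacer's near end at (291–339, 250), directly ahead of the closed fingers, with the board edge at row 226.

```bash
python3 - <<'E'
from h import *
o=robot.observe()
P=cast([[291,250],[339,251]],.018,'wrist',o)[:,:2]*1000;print('spacer end',P,toboard(P))
P=cast([[239,226],[447,226]],.010,'wrist',o)[:,:2]*1000;print('board near corners (-120,-+90)',P,toboard(P))
E
```

```text
spacer end [[ 396.20059404 -279.78258664]
 [ 399.06913393 -240.53877548]] [[-102.23631377  -45.8106461 ]
 [-101.43107995   -6.47037622]]
board near corners (-120,-+90) [[ 375.55997563 -322.79666646]
 [ 384.26492657 -146.05193339]] [[-120.59129141  -89.84859549]
 [-121.17317071   87.1094172 ]]
```

>>> {"op": "move_arm", "data": {"increments": [[0.12,-0.005,-0.01,0],[0.23,-0.005,-0.01,0],[0.3,-0.005,-0.01,0],[0.335,-0.005,-0.01,0],[0.338,-0.005,-0.01,0]]}}

```text
time: 3.92
tool_pos: [0.3755, -0.2591, 0.0118]
tool_rot: [-0.313, 1.57, -0.367]
contact_force: [-0.4, 0.2, 0.3]
opening: 0.0005
```

```bash
python3 - <<'E'
from h import *
for p in ((-111.5,-26),(-9.5,-26)):rel([*board(*p),13],-.0525)
E
```

```text
rel [-0.0031  0.0007  0.0312] twist -0.0008 t 3.92 pos [ 0.3755 -0.2591  0.0118] zyaw -0.0534 F [-0.4  0.2  0.3] op 0.0005 q [-0.77  0.53  1.96  0.    0.65 -2.29]
rel [-0.003   0.0009  0.2862] twist -0.0008 t 3.92 pos [ 0.3755 -0.2591  0.0118] zyaw -0.0534 F [-0.4  0.2  0.3] op 0.0005 q [-0.77  0.53  1.96  0.    0.65 -2.29]
```

>>> {"op": "move_arm", "data": {"increments": [[-0.003,0.001,0.02,0],[-0.003,0.001,0.04,0],[-0.003,0.001,0.06,0],[-0.003,0.001,0.08,0],[-0.003,0.001,0.1,0]]}}

```text
time: 4.55
tool_pos: [0.4154, -0.261, 0.0128]
tool_rot: [2.454, 1.571, 2.399]
contact_force: [-3.1, -0.4, 3.1]
opening: -0.0
```

>>> {"op": "move_arm", "data": {"increments": [[0,0,0.02,0],[0,0,0.04,0],[0,0,0.06,0],[0,0,0.08,0],[0,0,0.1,0]]}}

```text
time: 5.18
tool_pos: [0.4554, -0.2632, 0.0126]
tool_rot: [1.612, 1.571, 1.558]
contact_force: [-3.1, 0.6, 2.4]
opening: 0.0007
```

```bash
python3 - <<'E'
from h import *
rel([*board(-9.5,-26),13],-.0525)
im=robot.read_camera('top')[:,:,::-1];cv2.imwrite('pics/top3.png',cv2.resize(im[150:330,300:480],None,fx=3.3,fy=3.3))
E
```

```text
rel [-0.0009  0.0004  0.0863] twist -0.0017 t 5.17 pos [ 0.4554 -0.2632  0.0126] zyaw -0.0543 F [-3.1  0.6  2.4] op 0.0007 q [-0.67  0.61  1.76  0.    0.76 -2.19]
```

View pics/top3.png

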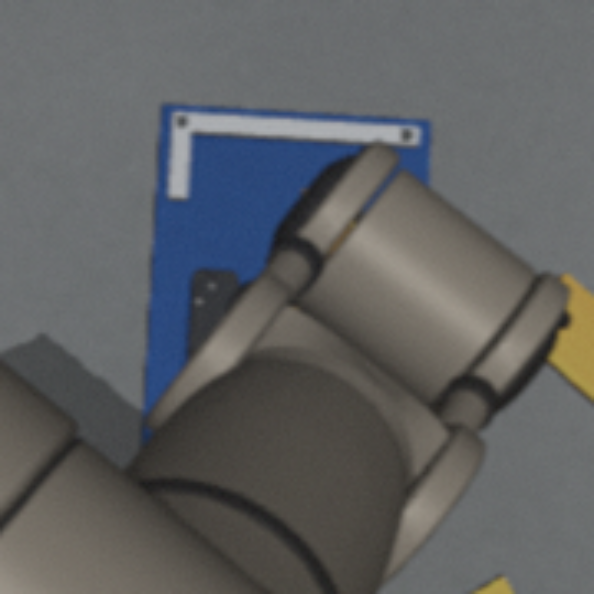

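```bash
python3 - <<'E'
from h import *
im=robot.read_camera('scene')[:,:,::-1];cv2.imwrite('pics/s3.png',cv2.resize(im[200:390,150:340],None,fx=3.1,fy=3.1))
E
```

```text
(no output)
```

View pics/s3.png

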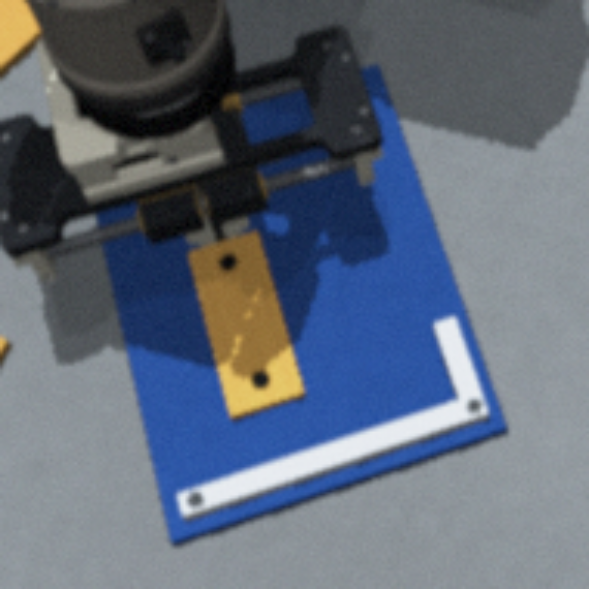

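The scene view shows the plate sliding straight ahead of the fingers. Its front edge is about 34 mm from the end wall.

>>> {"op": "move_arm", "data": {"increments": [[-0.003,0,0.016,0],[-0.003,0,0.032,0],[-0.003,0,0.048,0],[-0.003,0,0.062,0],[-0.003,0,0.07,0]]}}

```text
time: 5.9
tool_pos: [0.4832, -0.2647, 0.0138]
tool_rot: [0.533, 1.571, 0.478]
contact_force: [-2.2, -0.3, -0.4]
opening: 0.0006
```

>>> {"op": "move_arm", "data": {"increments": [[0,0,0.005,0],[0,0,0.01,0],[0,0,0.014,0]]}}

```text
time: 6.28
tool_pos: [0.4882, -0.2649, 0.0138]
tool_rot: [2.707, 1.57, 2.653]
contact_force: [-6.0, -1.0, 2.0]
opening: 0.0005
```

>>> {"op": "move_arm", "data": {"increments": [[0,0,0.004,0],[0,0,0.007,0]]}}

```text
time: 6.52
tool_pos: [0.4885, -0.2649, 0.0137]
tool_rot: [2.917, 1.565, 2.863]
contact_force: [-14.6, -1.6, 8.3]
opening: 0.0005
```

```bash
python3 - <<'E'
from h import *
rel([*board(-9.5,-26),13],-.0525)
E
```

```text
rel [0.0017 0.0002 0.0035] twist -0.0011 t 6.53 pos [ 0.4885 -0.2649  0.0137] zyaw -0.0537 F [-14.6  -1.6   8.3] op 0.0005 q [-0.63  0.65  1.67 -0.    0.82 -2.15]
```

>>> {"op": "move_arm", "data": {"increments": [[0,0,-0.04,0],[-0.1,0,-0.06,0],[-0.2,0,-0.06,0.15],[-0.2,0,-0.06,0.3],[-0.2,0,-0.06,0.45]], "gripper": 0.565}}

```text
time: 7.15
tool_pos: [0.468, -0.2643, 0.0949]
tool_rot: [0.005, 1.568, -0.526]
contact_force: [0.3, -0.7, -0.4]
opening: 0.0397
```

>>> {"op": "move_arm", "data": {"increments": [[0,0,0,0.17],[0,0,0,0.34],[0,0,0,0.51],[0,0,0,0.68],[0,0,0,0.85]]}}

```text
time: 7.78
tool_pos: [0.4677, -0.2641, 0.0942]
tool_rot: [1.048, 1.569, -0.373]
contact_force: [0.5, 0.1, -0.2]
opening: 0.0399
```

```bash
python3 - <<'E'
from h import *
rel([*board(50,-70),90],-.0525-np.pi/2)
im=robot.read_camera('scene')[:,:,::-1];cv2.imwrite('pics/s4.png',cv2.resize(im[200:390,150:340],None,fx=3.1,fy=3.1))
h=cv2.cvtColor(np.ascontiguousarray(im),cv2.COLOR_BGR2HSV);H,S,V=cv2.split(h)
[print(r) for r in rect((H>15)&(H<32)&(S>100)&(V>60),.018,'scene')]
E
```

```text
rel [0.0107 0.178  0.1478] twist 0.1926 t 7.78 pos [ 0.4677 -0.2641  0.0942] zyaw -1.4216 F [ 0.5  0.1 -0.2] op 0.0399 q [-0.66  0.51  1.67  0.    0.97 -0.81]
(array([ 548.2, -266.6]), array([39.2, 96.5]), np.float32(-0.054), array([233., 320.]), 1266.0)
(array([ 457.7, -448.9]), array([ 51.9, 130.7]), np.float32(0.832), array([111., 311.]), 2240.0)
(array([ 284., -356.]), array([55.6, 73.6]), np.float32(-1.038), array([142., 212.]), 858.0)
(array([427.1, 619.4]), array([ 83.1, 223.8]), np.float32(-0.756), array([621., 128.]), 1645.5)
```

View pics/s4.png

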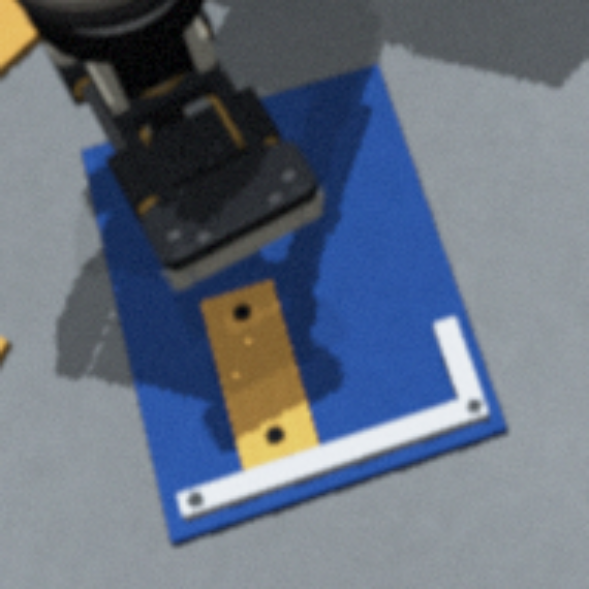

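The plate is flush on the end wall with its yaw aligned to the board. Next I'll move to its −y side.

>>> {"op": "move_arm", "data": {"increments": [[0,0.09,0.075,0.1],[0,0.178,0.148,0.193],[0.1,0.178,0.148,0.193],[0.19,0.178,0.148,0.193],[0.2,0.178,0.148,0.193]]}}

```text
time: 8.45
tool_pos: [0.5454, -0.3103, 0.0113]
tool_rot: [-2.217, 1.566, 2.451]
contact_force: [-0.5, -0.1, 0.9]
opening: 0.0402
```

>>> {"op": "move_arm", "data": {"increments": [[0,0,0,0]]}}

```text
time: 8.57
tool_pos: [0.5473, -0.3117, 0.0148]
tool_rot: [1.105, 1.569, -0.511]
contact_force: [0.5, 0.3, 0.6]
opening: 0.0397
```

```bash
python3 - <<'E'
from h import *
rel([*board(50,-55),13.5],-.0525-np.pi/2)
rel([*board(50,30-10),13.5],-.0525-np.pi/2)
E
```

```text
rel [ 0.0033 -0.0006 -0.0369] twist 0.0064 t 8.57 pos [ 0.5473 -0.3117  0.0148] zyaw -1.6166 F [0.5 0.3 0.6] op 0.0397 q [-0.64  0.75  1.45  0.    0.94 -0.59]
rel [ 0.0032  0.0006 -0.2244] twist 0.0064 t 8.57 pos [ 0.5473 -0.3117  0.0148] zyaw -1.6166 F [0.5 0.3 0.6] op 0.0397 q [-0.64  0.75  1.45  0.    0.94 -0.59]
```

>>> {"op": "move_arm", "data": {"increments": [[0.002,0,-0.02,0.006],[0.002,0,-0.04,0.006],[0.002,0,-0.06,0.006],[0.002,0,-0.08,0.006],[0.002,0,-0.1,0.006]]}}

```text
time: 9.2
tool_pos: [0.5489, -0.2711, 0.0135]
tool_rot: [1.019, 1.57, -0.605]
contact_force: [-0.1, -3.3, 2.7]
opening: 0.0401
```

>>> {"op": "move_arm", "data": {"increments": [[0,0,-0.02,0],[0,0,-0.04,0],[0,0,-0.06,0],[0,0,-0.08,0],[0,0,-0.1,0]]}}

```text
time: 9.82
tool_pos: [0.5507, -0.2309, 0.0131]
tool_rot: [-2.99, 1.571, 1.67]
contact_force: [-0.2, -3.1, 2.2]
opening: 0.0398
```

```bash
python3 - <<'E'
from h import *
rel([*board(50,30-10),13.5],-.0525-np.pi/2)
im=robot.read_camera('scene')[:,:,::-1];cv2.imwrite('pics/s5.png',cv2.resize(im[200:390,150:340],None,fx=3.1,fy=3.1))
E
```

```text
rel [-0.001   0.0012 -0.0222] twist -0.0007 t 9.82 pos [ 0.5507 -0.2309  0.0131] zyaw -1.624 F [-0.2 -3.1  2.2] op 0.0398 q [-0.53  0.71  1.55  0.    0.88 -0.47]
```

View pics/s5.png

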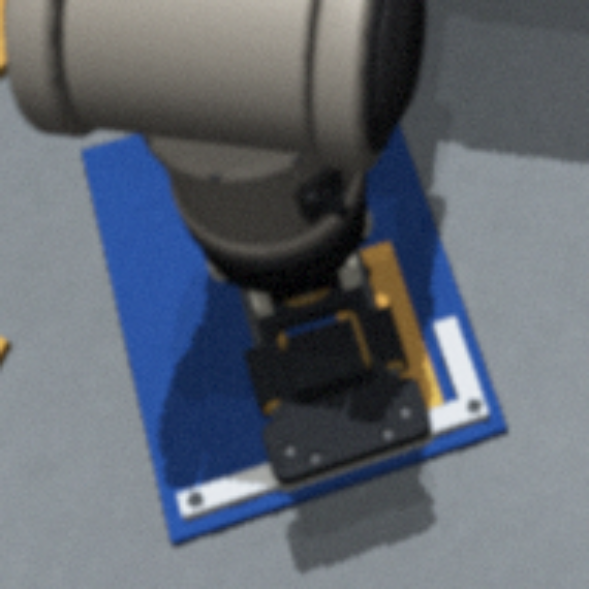

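The plate is still straight and has a small gap left before the side wall. I'll finish the push slowly.

>>> {"op": "move_arm", "data": {"increments": [[0,0,-0.006,0],[0,0,-0.012,0],[0,0,-0.017,0]]}}

```text
time: 10.25
tool_pos: [0.5509, -0.2245, 0.0129]
tool_rot: [-2.379, 1.57, 2.28]
contact_force: [-0.3, -3.0, 1.7]
opening: 0.0398
```

>>> {"op": "move_arm", "data": {"increments": [[0,0,-0.004,0],[0,0,-0.007,0]]}}

```text
time: 10.5
tool_pos: [0.551, -0.2234, 0.0131]
tool_rot: [0.002, 1.568, -1.622]
contact_force: [-2.7, -11.1, -0.8]
opening: 0.0401
```

```bash
python3 - <<'E'
from h import *
rel([*board(50,30-10),13.5],-.0525-np.pi/2)
E
```

```text
rel [-0.0011  0.0015 -0.0034] twist -0.0004 t 10.5 pos [ 0.551  -0.2234  0.0131] zyaw -1.6237 F [ -2.7 -11.1  -0.8] op 0.0401 q [-0.51  0.7   1.56 -0.    0.88 -0.46]
```

>>> {"op": "move_arm", "data": {"increments": [[0,0,0.03,0],[-0.12,0,0.05,0],[-0.24,0,0.05,-0.15],[-0.24,0,0.05,-0.3],[-0.24,0,0.05,-0.45]], "gripper": 0.3}}

```text
time: 11.12
tool_pos: [0.5502, -0.2418, 0.1097]
tool_rot: [1.867, 1.57, 0.719]
contact_force: [0.0, -0.4, -0.8]
opening: 0.064
```

>>> {"op": "move_arm", "data": {"increments": [[0,0,0,-0.17],[0,0,0,-0.34],[0,0,0,-0.51],[0,0,0,-0.68],[0,0,0,-0.85]]}}

```text
time: 11.75
tool_pos: [0.5499, -0.2416, 0.1087]
tool_rot: [2.262, 1.569, 2.005]
contact_force: [0.8, -0.0, -0.2]
opening: 0.0642
```

```bash
python3 - <<'E'
from h import *
rel([*board(20,50),110],-.0525)
im=robot.read_camera('scene')[:,:,::-1];cv2.imwrite('pics/s6.png',cv2.resize(im[200:390,150:340],None,fx=3.1,fy=3.1))
h=cv2.cvtColor(np.ascontiguousarray(im),cv2.COLOR_BGR2HSV);H,S,V=cv2.split(h)
[print(r,toboard(r[0])) for r in rect((H>15)&(H<32)&(S>100)&(V>60),.018,'scene')[:3]]
E
```

```text
rel [-0.003   0.1065 -0.0968] twist -0.1953 t 11.75 pos [ 0.5499 -0.2416  0.1087] zyaw -0.257 F [ 0.8 -0.  -0.2] op 0.0642 q [-0.54  0.59  1.46  0.    1.09 -1.86]
(array([ 457.7, -448.9]), array([ 51.8, 130.7]), np.float32(0.832), array([111., 311.]), 2237.0) [ -31.94705609 -211.46781222]
(array([ 553.5, -191.5]), array([39.1, 95. ]), np.float32(-0.058), array([279., 308.]), 945.5) [50.21365677 50.60472976]
(array([ 439.5, -177.2]), array([10.2, 53.4]), np.float32(1.183), array([263., 248.]), 107.0) [-64.37967824  58.90277608]
```

View pics/s6.png

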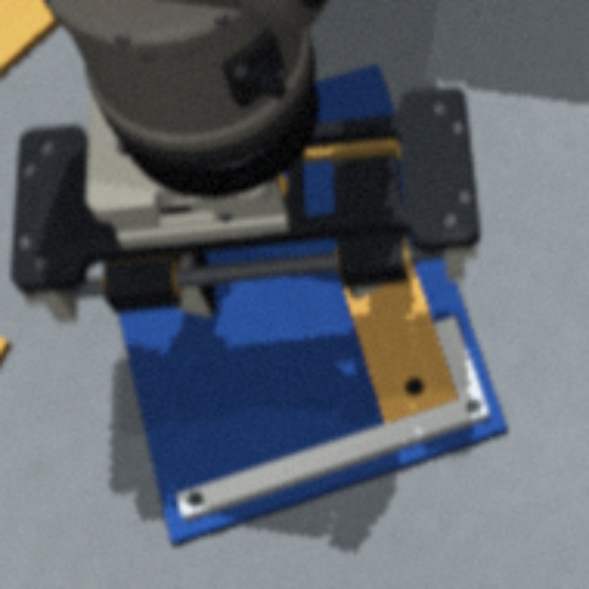

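The plate looks home in the corner. I'll check it closely from above with the wrist camera.

>>> {"op": "move_arm", "data": {"increments": [[-0.08,0.04,0.03,-0.06],[-0.103,0.1,0.08,-0.13],[-0.103,0.152,0.123,-0.195],[-0.103,0.152,0.123,-0.195],[-0.103,0.152,0.123,-0.195]], "gripper": 0.2}}

```text
time: 12.42
tool_pos: [0.6127, -0.1961, 0.1497]
tool_rot: [2.761, 1.569, 2.701]
contact_force: [0.0, -0.2, 0.4]
opening: 0.0731
```

```bash
python3 - <<'E'
from h import *
rel([*board(20,50),110],-.0525)
np.save('s7.npy',robot.observe())
im=robot.read_camera('wrist')[:,:,::-1];cv2.imwrite('pics/w7.png',im)
cv2.imwrite('pics/w7z.png',cv2.resize(im[80:280,220:420],None,fx=3,fy=3,interpolation=cv2.INTER_CUBIC))
E
```

```text
rel [ 9.970e-02  2.000e-04 -2.238e-01] twist -0.0078 t 12.43 pos [ 0.6127 -0.1961  0.1497] zyaw -0.0607 F [ 0.  -0.2  0.4] op 0.0731 q [-0.43  0.62  1.28  0.    1.24 -1.94]
```

View pics/w7.png

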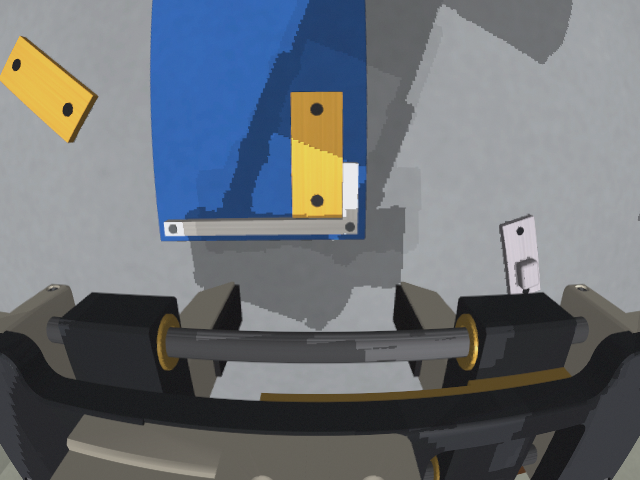

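View pics/w7z.png

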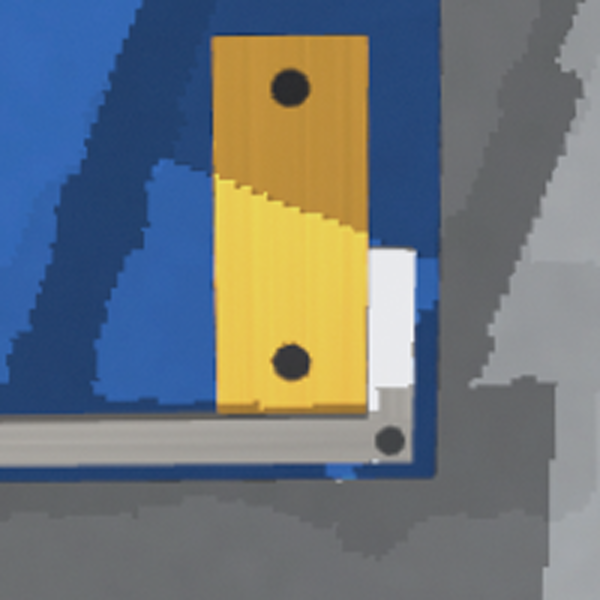

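The plate is tight against both walls, with no blue gap at either face, and it extends past the side wall. I'll measure it for the grip.

```bash
python3 - <<'E'
from h import *
s=np.load('s7.npy',allow_pickle=True).item()
im=cv2.imread('pics/w7.png');H,S,V=cv2.split(cv2.cvtColor(im,cv2.COLOR_BGR2HSV))
[print(r,toboard(r[0])) for r in rect((H>15)&(H<32)&(S>100)&(V>60),.018,'wrist',s,1500)]
rel([*board(22,50),120],-.0525)
rel([*board(22,50),14],-.0525)
E
```

```text
(array([788.8, -83.6]), array([ 18.4, 359.9]), np.float32(1.511), array([415., 390.]), 2548.0) [279.52731031 170.70364023]
(array([ 552.1, -193. ]), array([39.8, 99.1]), np.float32(-0.061), array([316., 154.]), 6215.0) [48.89429953 49.03333023]
(array([ 454.7, -444.2]), array([ 52.6, 131.8]), np.float32(0.832), array([47., 88.]), 5058.0) [ -35.18955933 -206.93171558]
rel [ 0.075   0.0009 -0.2186] twist -0.0078 t 12.47 pos [ 0.6126 -0.1963  0.1499] zyaw -0.0607 F [-0.1 -1.   0.1] op 0.0732 q [-0.43  0.62  1.28  0.    1.24 -1.94]
rel [ 0.34    0.0008 -0.2183] twist -0.0078 t 12.47 pos [ 0.6126 -0.1963  0.1499] zyaw -0.0607 F [-0.1 -1.   0.1] op 0.0732 q [-0.43  0.62  1.28  0.    1.24 -1.94]
```

>>> {"op": "move_arm", "data": {"increments": [[0,0,-0.1,-0.005],[0.05,0,-0.193,-0.005],[0.18,0,-0.193,-0.005],[0.3,0,-0.193,-0.005],[0.33,0,-0.193,-0.005]]}}

```text
time: 13.1
tool_pos: [0.5339, -0.1911, 0.0159]
tool_rot: [2.702, 1.565, 2.647]
contact_force: [-0.7, -0.5, -0.2]
opening: 0.0735
```

>>> {"op": "move_arm", "data": {"increments": [[0,0,0,0],[0,0,0,0]]}}

```text
time: 13.35
tool_pos: [0.5376, -0.1921, 0.0202]
tool_rot: [-0.395, 1.567, -0.449]
contact_force: [1.0, -0.4, 0.0]
opening: 0.0732
```

```bash
python3 - <<'E'
from h import *
rel([*board(32,49.7),12],-.0555)
im=robot.read_camera('scene')[:,:,::-1];cv2.imwrite('pics/s8.png',cv2.resize(im[200:390,150:340],None,fx=3.1,fy=3.1))
E
```

```text
rel [ 0.0204  0.0014 -0.0059] twist 0.0018 t 13.35 pos [ 0.5376 -0.1921  0.0202] zyaw -0.0536 F [ 1.  -0.4  0. ] op 0.0732 q [-0.48  0.66  1.63  0.    0.85 -1.99]
```

View pics/s8.png

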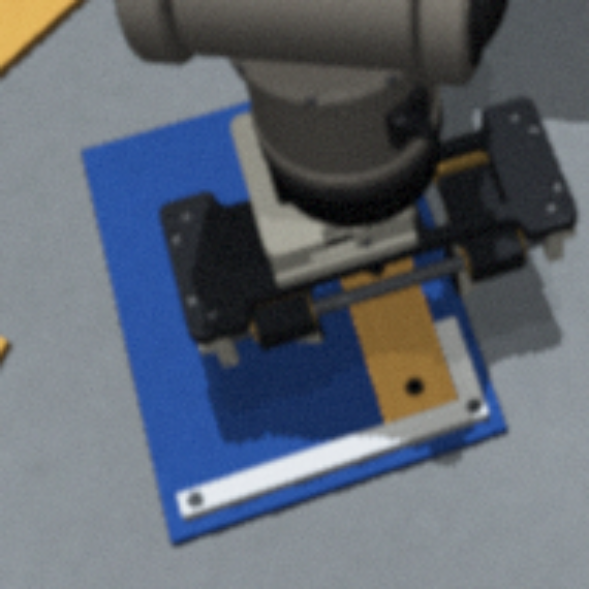

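The fingers straddle the plate, clear of the wall. I'll lower to grip height, then close.

>>> {"op": "move_arm", "data": {"increments": [[0.012,0.001,-0.006,0.001],[0.02,0.001,-0.006,0.001],[0.02,0.001,-0.006,0.001]]}}

```text
time: 13.78
tool_pos: [0.534, -0.1908, 0.0103]
tool_rot: [1.428, 1.571, 1.374]
contact_force: [-1.2, -0.3, 0.5]
opening: 0.0734
```

>>> {"op": "move_arm", "data": {"increments": [[0,0,0,0],[0,0,0,0],[0,0,0,0],[0,0,0,0],[0,0,0,0]], "gripper": 1, "squeeze": 35}}

```text
time: 14.4
tool_pos: [0.5337, -0.1915, 0.0103]
tool_rot: [-2.033, 1.57, -2.087]
contact_force: [-3.2, -3.8, 1.3]
opening: 0.0399
```

```bash
python3 - <<'E'
from h import *
rel([*board(32,49.7),12],-.0555)
E
```

```text
rel [-0.0042  0.0003  0.0038] twist 0.0011 t 14.4 pos [ 0.5337 -0.1915  0.0103] zyaw -0.0544 F [-3.2 -3.8  1.3] op 0.0399 q [-0.48  0.67  1.65 -0.    0.83 -1.99]
```

>>> {"op": "move_arm", "data": {"increments": [[-0.03,0,0,0],[-0.08,0,0,0],[-0.15,0,0,0],[-0.23,0,0,0],[-0.31,0,0,0]]}}

```text
time: 15.02
tool_pos: [0.5336, -0.1901, 0.1348]
tool_rot: [2.298, 1.569, 2.243]
contact_force: [0.6, -0.0, -2.6]
opening: 0.0393
```

>>> {"op": "move_arm", "data": {"increments": [[-0.06,0,0,0],[-0.09,0,0,0],[-0.09,0,0,0]]}}

```text
time: 15.4
tool_pos: [0.5341, -0.1907, 0.1704]
tool_rot: [0.482, 1.57, 0.428]
contact_force: [-0.7, 0.3, -2.8]
opening: 0.0393
```

```bash
python3 - <<'E'
from h import *
# plate centre ahead of TCP by 19.5 mm along tool z
u=np.array([np.cos(.0557),np.sin(.0557)])
rel([*(np.array([545.7,199.7])-19.5*u),150],.0557)
np.save('s9.npy',robot.observe())
im=robot.read_camera('wrist')[:,:,::-1];cv2.imwrite('pics/w9.png',im)
im=robot.read_camera('scene')[:,:,::-1];cv2.imwrite('pics/s9.png',im)
E
```

```text
rel [ 0.0511  0.9707 -0.0724] twist -0.105 t 15.4 pos [ 0.5341 -0.1907  0.1704] zyaw -0.0542 F [-0.7  0.3 -2.8] op 0.0393 q [-0.48  0.47  1.49  0.    1.18 -1.99]
```

View pics/w9.png

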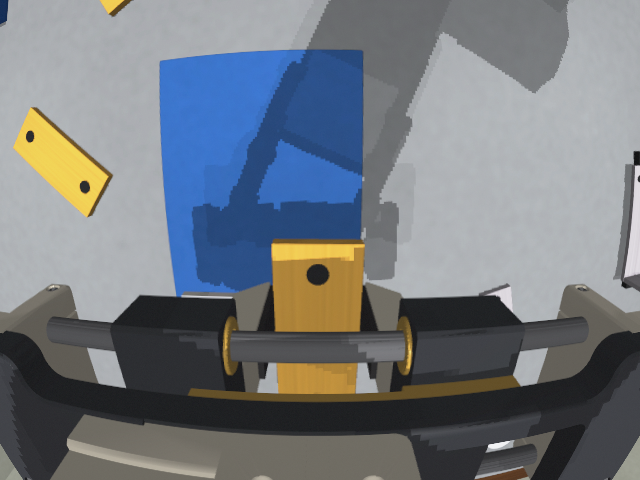

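View pics/s9.png

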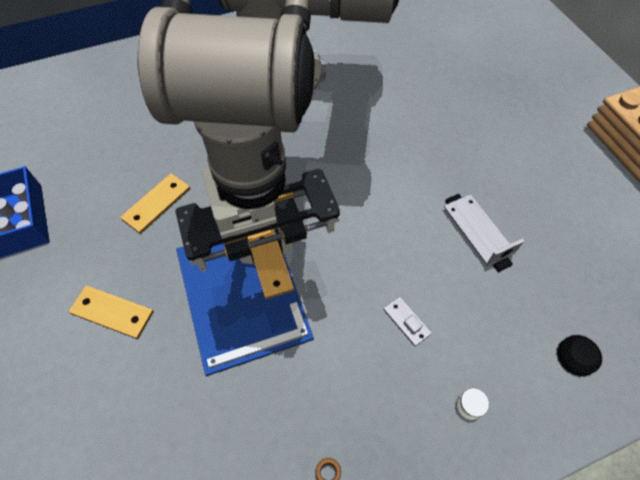

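The plate is held level and clear of the board, the bystanders are undisturbed and the route is open. I'll check the held plate's tilt and offset from its near edge, (273,243) to (364,243).

```bash
python3 - <<'E'
from h import *
s=np.load('s9.npy',allow_pickle=True).item();R=toolR(s)
im=cv2.imread('pics/w9.png')
cv2.imwrite('pics/w9z.png',cv2.resize(im[225:305,245:395],None,fx=5,fy=5,interpolation=cv2.INTER_CUBIC))
P=cast([[273,245],[363.5,244],[317.5,274]],s['tool_pos'][2]+.0077,'wrist',s)
print(((P-s['tool_pos'])@R*1000).round(1))
E
```

```text
[[ -7.7 -18.9 -30.9]
 [ -7.7  19.7 -31.4]
 [ -7.7   0.1 -17.7]]
```

View pics/w9z.png

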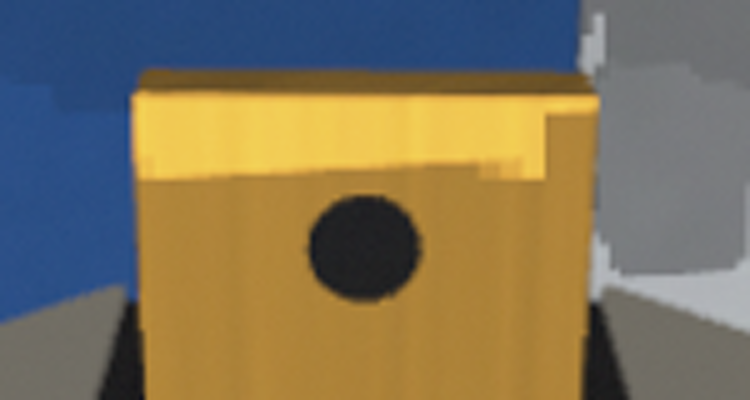

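>>> {"op": "move_arm", "data": {"increments": [[0,0.07,-0.005,-0.01],[0,0.17,-0.012,-0.02],[0,0.28,-0.02,-0.03],[0,0.39,-0.028,-0.04],[0,0.5,-0.036,-0.05]]}}

```text
time: 16.12
tool_pos: [0.5297, 0.0111, 0.169]
tool_rot: [2.93, 1.568, 2.929]
contact_force: [0.5, 0.9, -2.7]
opening: 0.0394
```

>>> {"op": "move_arm", "data": {"increments": [[0,0.11,-0.008,-0.01],[0,0.22,-0.016,-0.02],[0,0.33,-0.02,-0.03],[0,0.42,-0.02,-0.04],[0,0.46,-0.02,-0.05]]}}

```text
time: 16.75
tool_pos: [0.522, 0.1953, 0.169]
tool_rot: [-3.109, 1.568, -3.057]
contact_force: [-0.0, -0.4, -2.3]
opening: 0.0397
```

>>> {"op": "move_arm", "data": {"increments": [[0,0,0,0],[0,0,0,0]]}}

```text
time: 17.0
tool_pos: [0.5228, 0.1925, 0.1699]
tool_rot: [-2.53, 1.57, -2.481]
contact_force: [0.1, 0.6, -1.8]
opening: 0.0394
```

```bash
cat >> h.py <<'E'
def brk(z):
    u=np.array([np.cos(.0557),np.sin(.0557)])
    rel([*(np.array([545.7,199.7])-19*u),z],.0557)
E
python3 -c "
from h import *
brk(30)"
```

```text
rel [0.3498 0.0151 0.0108] twist -0.0059 t 17.0 pos [0.5228 0.1925 0.1699] zyaw 0.0495 F [ 0.1  0.6 -1.8] op 0.0394 q [ 0.22  0.45  1.52 -0.    1.17 -1.4 ]
```

>>> {"op": "move_arm", "data": {"increments": [[0.02,0.015,0.011,-0.006],[0.1,0.015,0.011,-0.006],[0.2,0.015,0.011,-0.006],[0.29,0.015,0.011,-0.006],[0.345,0.015,0.011,-0.006]]}}

```text
time: 17.62
tool_pos: [0.5263, 0.1991, 0.03]
tool_rot: [-3.001, 1.568, -2.946]
contact_force: [-0.3, 0.0, -2.2]
opening: 0.0392
```

>>> {"op": "move_arm", "data": {"increments": [[0,0,0,0],[0,0,0,0]]}}

```text
time: 17.88
tool_pos: [0.5278, 0.1997, 0.0331]
tool_rot: [0.21, 1.569, 0.266]
contact_force: [0.2, 0.0, -2.7]
opening: 0.0395
```

```bash
python3 - <<'E'
from h import *
brk(20)
np.save('s10.npy',robot.observe())
im=robot.read_camera('wrist')[:,:,::-1];cv2.imwrite('pics/w10.png',im)
im=robot.read_camera('scene')[:,:,::-1];cv2.imwrite('pics/s10.png',cv2.resize(im[140:300,400:590],None,fx=3.5,fy=3.5))
E
```

```text
rel [ 0.0327 -0.0026 -0.0028] twist 0.0005 t 17.88 pos [0.5278 0.1997 0.0331] zyaw 0.0562 F [ 0.2  0.  -2.7] op 0.0395 q [ 0.23  0.63  1.64  0.    0.87 -1.4 ]
```

View pics/w10.png

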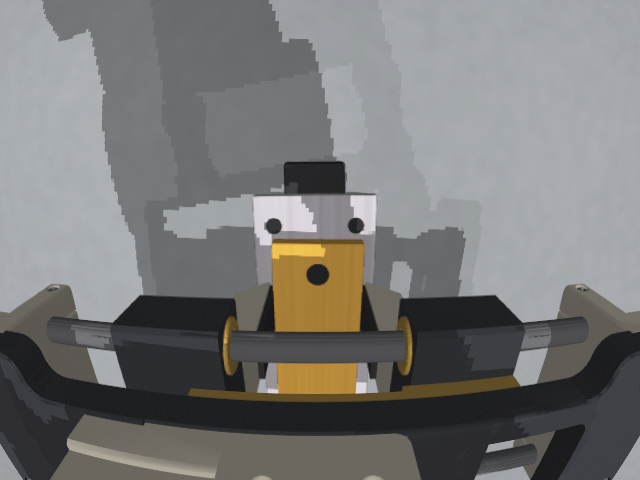

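View pics/s10.png

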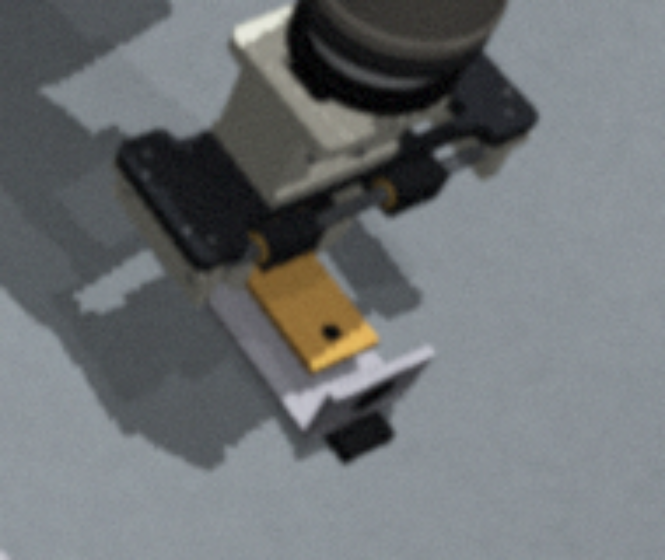

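The plate hovers over the foot. I'll check the foot's near edge, (253,196) to (377,195), in the tool frame. It should be at z −47 and y ±30.

```bash
python3 - <<'E'
from h import *
s=np.load('s10.npy',allow_pickle=True).item();R=toolR(s)
P=cast([[253.5,196],[376.5,195.5]],.016,'wrist',s)
print(((P-s['tool_pos'])@R*1000).round(1))
P=cast([[271.5,243.6],[364.5,243.6]],s['tool_pos'][2]+.0077,'wrist',s)
print(((P-s['tool_pos'])@R*1000).round(1))
E
```

```text
[[ 17.  -30.8 -48. ]
 [ 17.   28.5 -48.2]]
[[ -7.8 -19.6 -31.6]
 [ -7.7  20.1 -31.6]]
```

>>> {"op": "move_arm", "data": {"increments": [[0.01,-0.003,-0.002,0],[0.022,-0.003,-0.002,0],[0.032,-0.003,-0.002,0],[0.032,-0.003,-0.002,0]]}}

```text
time: 18.48
tool_pos: [0.5259, 0.1986, 0.0191]
tool_rot: [-3.048, 1.57, -2.991]
contact_force: [-0.1, -0.3, -1.8]
opening: 0.0396
```

```bash
python3 -c "
from h import *
brk(16.3)"
```

```text
rel [0.0069 0.     0.0021] twist 0.001 t 18.48 pos [0.5259 0.1986 0.0191] zyaw 0.0568 F [-0.1 -0.3 -1.8] op 0.0396 q [ 0.22  0.65  1.65  0.    0.84 -1.4 ]
```

>>> {"op": "move_arm", "data": {"increments": [[0.002,0,0.001,0],[0.004,0,0.001,0],[0.005,0,0.001,0]]}}

```text
time: 18.85
tool_pos: [0.5266, 0.1987, 0.0175]
tool_rot: [0.598, 1.571, 0.654]
contact_force: [0.2, 0.5, -2.3]
opening: 0.0392
```

>>> {"op": "move_arm", "data": {"increments": [[0.001,0,0,0],[0.002,0,0,0]]}}

```text
time: 19.1
tool_pos: [0.5266, 0.1986, 0.0167]
tool_rot: [0.777, 1.571, 0.833]
contact_force: [-0.6, 0.7, -2.8]
opening: 0.0393
```

>>> {"op": "move_arm", "data": {"increments": [[0.001,0,0,0],[0.002,0,0,0],[0.002,0,0,0]]}}

```text
time: 19.48
tool_pos: [0.5266, 0.1987, 0.0163]
tool_rot: [0.341, 1.571, 0.398]
contact_force: [-1.1, -0.1, 3.2]
opening: 0.0395
```

It has touched down: Fz went from −2.8 to +3.2 N. Releasing.

>>> {"op": "move_arm", "data": {"increments": [[0,0,0,0],[0,0,0,0]], "gripper": 0.4, "squeeze": 5}}

```text
time: 19.73
tool_pos: [0.5272, 0.199, 0.0163]
tool_rot: [0.367, 1.569, 0.424]
contact_force: [-0.4, 2.0, 2.3]
opening: 0.0533
```

>>> {"op": "move_arm", "data": {"increments": [[-0.01,0,0,0],[-0.05,0,0,0],[-0.15,0,0,0],[-0.27,0,0,0],[-0.35,0,0,0]]}}

```text
time: 20.35
tool_pos: [0.5272, 0.1987, 0.1594]
tool_rot: [0.167, 1.567, 0.223]
contact_force: [0.2, 0.6, -0.5]
opening: 0.0553
```

>>> {"op": "move_arm", "data": {"increments": [[0,0,0.14,0],[0,0,0.26,0],[0,0,0.26,0],[0,0,0.26,0]]}}

```text
time: 20.85
tool_pos: [0.6296, 0.2044, 0.156]
tool_rot: [-3.119, 1.57, -3.062]
contact_force: [-1.2, -0.1, -0.5]
opening: 0.0548
```

```bash
python3 - <<'E'
from h import *
s=robot.observe();np.save('s11.npy',s);brk(100)
im=np.ascontiguousarray(robot.read_camera('wrist')[:,:,::-1]);cv2.imwrite('pics/w11.png',im)
sc=robot.read_camera('scene')[:,:,::-1];cv2.imwrite('pics/s11.png',sc)
H,S,V=cv2.split(cv2.cvtColor(im,cv2.COLOR_BGR2HSV))
b=np.array([545.7,199.7])
for r in rect((H>15)&(H<32)&(S>100)&(V>60),.024,'wrist',s,1500):print(r,toboard(r[0],.0557,b))
E
```

```text
rel [ 1.404e-01  2.000e-04 -2.573e-01] twist 0.0009 t 20.85 pos [0.6296 0.2044 0.156 ] zyaw 0.0566 F [-1.2 -0.1 -0.5] op 0.0548 q [ 0.2   0.65  1.21  0.    1.29 -1.43]
(array([793.9, 294.1]), array([ 18.3, 360.9]), np.float32(-1.513), array([382., 392.]), 2715.0) [253.07044209  80.43600774]
(array([544.5, 199.5]), array([39.4, 99.9]), np.float32(0.052), array([317., 124.]), 6282.0) [-1.20927323 -0.13288439]
```

View pics/w11.png

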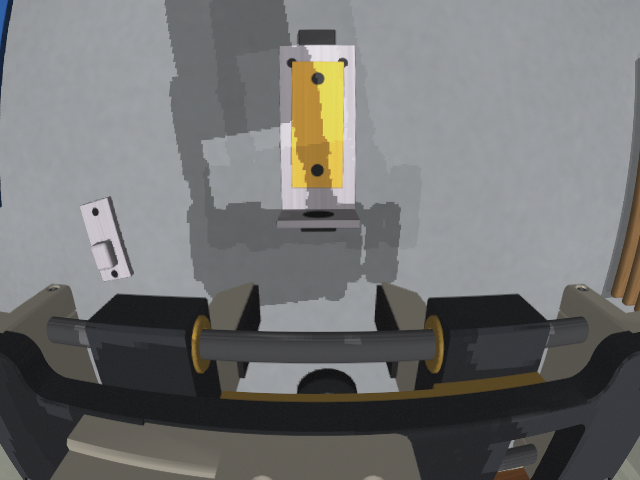

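View pics/s11.png

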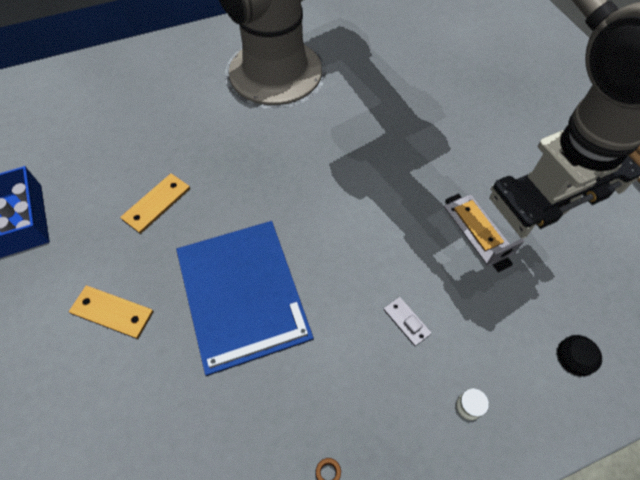

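The plate lies flat and centred on the foot. It is about 1.2 mm from target along x, 0.1 mm across and 0.004 rad in yaw. The latch hasn't moved.

>>> {"op": "move_arm", "data": {"increments": [[0,0,0,0],[0,0,0,0],[0,0,0,0]]}}

```text
time: 21.32
tool_pos: [0.6303, 0.2046, 0.1562]
tool_rot: [0.431, 1.571, 0.488]
contact_force: [-0.4, 0.0, 0.2]
opening: 0.0551
```

```bash
python3 -c "
from h import *
print(robot.observe()['qvel'].round(3));print(robot.hand_in())"
```

```text
[ 0.     0.004 -0.003  0.001 -0.001 -0.   ]
the job is handed in; nothing more can be done
None
```

The brass spacer is set down centred and lengthwise on the bracket foot, and the job was handed in at 21.3 s of the 64 s allowed.

- **Sliding:** I pushed the spacer flat to the end wall with the closed fingers, then along it to the side wall. Contact forces were about 15 N and 11 N. A close wrist view showed it tight on both walls, about 1 mm from the nominal corner position.
- **Lift and placing:** I gripped it across its width past the side wall (opening 39.9 mm) and lifted it straight up about 160 mm. I then lowered it slowly until the force showed it had touched down, and let go.
- **Last checks:** The final wrist picture puts it about 1.2 mm off along the foot, 0.1 mm off across it and 0.004 rad off in yaw. The gripper is open and well clear, and the latch plate and the other items look undisturbed.

The cameras agree with each other to about 1–3 mm, so that final offset is within measurement error. No check failed.

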